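# Put the soil trimming blade back in its pinned holder

### The job

Put the soil trimming blade away in its blue holder on the lab bench. First draw the red-knobbed locking pin straight up out of the holder and park it hanging upright in the open notch on the holder's side wing, its collar resting on the wing; then slide the blade flat, handle up, into the slot until it is fully home with the front of the handle against the holder, and let go. Leave the pin parked and do not disturb the tin, the brass ring or the wash bottle.

Things in the scene. Friction and masses are not known exactly. Their poses are not given: they have to be found in the camera images.
- holder: Fixed blue and aluminium blade holder, 120 long (x), 94 wide (y) plus a side wing, 46 high. Origin: on the bench, under the middle of the slot mouth, in the front face's plane. +x runs level into the slot (the push direction), z up. Behind the bridge (see bore) two lips, 12 wide, leave the slot's middle open to view from above.
- slot_mouth (a point): Middle of the slot floor's front edge: holder x 0, y 0, z 10; axes as the holder's (+x into the slot). The slot is 70 wide (y -35 to 35), 16 high (holder z 10 to 26), 108 deep, closed at the back.
- bore (a point): Top centre of the round vertical bore (about 15 diameter) for the pin: holder x 24, y 0, z 46. It goes through the blue bridge that roofs the slot mouth (holder x 0 to 48, z 26 to 46).
- notch (a point): Parking place of the pin, at the wing's top: holder x 75, y -70, z 46; axes as the holder's. The aluminium wing (12 thick, open below) stands out on the holder's -y side, y -47 to -89, x 44 to 106. Its notch is 18 wide (x 66 to 84), open at the top, bottom and outer end, and reaches in to y -58.
- pin: Loose locking pin, about 0.1 kg, at the start upright in the bore, its shank barring the slot. Origin: on its axis, underside of the collar; z up to the knob. Steel shank 12 diameter, z -34 to 0; collar 32 diameter, z 0 to 5; round red knob 26 diameter, z 5 to 41. The collar rests on the bridge; parked, on the wing.
- blade: Loose soil trimming blade, 0.22 kg, flat on the bench. Origin: underside, centre line, at the handle's front face. +x to the tip, z up. Steel blade x 0 to 100, 60 wide, 4 thick (z 0 to 4); wooden handle x -90 to 0, 22 wide, 28 high (z 0 to 28). Centre of mass near x 26. Fully home, origin and axes match slot_mouth and the handle's front meets the bridge.
- tin: Bystander: round aluminium specimen tin, 66 diameter, 60 high. Origin: centre of its underside.
- cutter_ring: Bystander: brass soil cutter ring, 70 outside diameter, 40 high. Origin: centre of its underside.
- wash_bottle: Bystander: white plastic wash bottle with blue cap, 66 diameter, 150 high. Origin: centre of its underside.
Not all that is in view belongs to the job. What is meant by the blade is not turquoise, and is the larger of those in its own colour.

How it is judged:
On the way, in this order (a step that is already met when the one before it is completed fails the run):
1. the pin hangs upright in the wing's notch, collar on the wing (x of pin in the frame of notch between -0.006 and 0.006 m and y of pin in the frame of notch between -0.011 and 0.011 m and z of pin in the frame of notch between -0.004 and 0.004 m and angle between pin's own z axis and vertical below 0.12 rad), for 0.2 s.
2. the blade is fully home in the slot (x of blade in the frame of slot_mouth between -0.008 and 0.004 m and y of blade in the frame of slot_mouth between -0.008 and 0.008 m and z of blade in the frame of slot_mouth between -0.005 and 0.005 m and angle between blade's own z axis and vertical below 0.12 rad and angle between the x axis of blade and the x axis of holder, either way round below 0.12 rad), for 0.2 s.
At the end, for the whole second after the job is handed in: Pin in the notch: within 6 mm (holder x) and 11 mm (y) of its site, collar within 4 mm of the wing top. Blade home: handle within 8 mm of the front face, within 8 mm of mid-slot, 5 mm of the floor. Both upright or level and in line within 0.12 rad, released, at rest (all of step 1 and all of step 2 and linear speed of each of pin, blade below 0.02 m/s); the robot touches nothing.
It fails at once if the tin, the brass ring or the wash bottle is shifted by more than 20 mm (distance of any of tin, cutter_ring, wash_bottle from where it was at the start of the episode above 0.02 m).
It also fails if it takes over 56 s, if anything falls off the work surface, if the arm or the gripper's body presses on something with over 40 N, if the wrist force passes 120 N, or if a joint passes its speed limit or range.

### The arm

A 7-joint arm with a two-finger parallel gripper is mounted at the origin on the work surface. World frame = base frame: x ahead of the robot, y to its left, z up, the work surface at z = 0. Lengths are in m, angles in rad, forces in N, time in s.
With the tool pointing down it reaches from about 0.425 to 0.925 m from the base axis. Payload 6.8 kg.
Tool frame: the origin (TCP) lies midway between the tips of the shut fingers; the grasp point (between the pads) lies 19 mm behind it; z points along the fingers, y is the direction in which the jaws open and shut (so a half turn about z gives the same grasp; the last joint's range is limited). The gripper opens to 85 mm and grips with 20 to 120 N. Pads are 22 mm wide; open, the fingers measure 114 mm over their backs; the gripper's body (76 mm by 85 mm) begins 54 mm behind the grasp point. The pads swing forward as they close: fully open they stand 13 mm farther back than shut.
Start: joints at [-1.427, 0.477, 0.022, 1.555, -0.011, 1.109, -0.083], TCP at [0.168, 0.654, 0.231] pointing down, gripper open.
Joint ranges: [-2.96, 2.96], [-0.34, 2.1], [-1.41, 1.46], [0.24, 2.44], [-1.37, 4.51], [0.17, 1.92], [-2.96, 2.96]. Speed limits (rad/s): [2.39, 2.39, 3.14, 3.14, 3.14, 3.14, 3.14].

### API

Orientations are given as a unit quaternion [w, x, y, z].
In Python, from station import bot, vision gives the robot as it stands.
- The arm moves only by the tool move_arm, never from a script. Its argument "increments" is text: rows parted by semicolons, each of 7 numbers parted by spaces: the opening, from 0 (shut) to 1 (fully open), then the shift along the world's x, y, z in mm, then the turn, a rotation vector about the world's x, y, z in rad. In form: grip x y z rx ry rz; .... A call has exactly 8 rows; each row shifts and turns the commanded pose from where the row before left it; what a row does not reach is not made up. A row lasts 1/8 s, in which the tool goes at most 62.5 mm and 10.7 degrees, less where a joint would pass 70% of its speed; a pose out of reach is approached as far as the arm can. A call with a gripper value outside its range is refused whole. The fingers move at their own pace and stop on an object; "newtons" is the grip in N (left out, the last holds). Time passes only in rows, so rows that do not move let the fingers close, or fill a call up. It gives the time, the measured TCP pose, the force and the opening at its end, in the units of the state.
- bot.get_obs(): the state, without advancing time (a new reading comes with each control period).
- vision.read_camera(name): name is "scene" or "top" or "wrist"; returns (picture, depth): 420x560x3 uint8, red, green, blue; 420x560 float32, m along the optical axis (not along the pixel's ray), 0 where there is no reading.
- vision.calibration(name): a dict with "fx", "fy", "cx", "cy" (pixels), "R" (3x3) and "t" (3): a world point X has camera coordinates R X + t; the wrist camera has in their place "hand_eye" (4x4, takes a point from camera to tool coordinates, whose origin is the TCP and whose axes are the flange's). Camera axes: x right, y down, z forward; pixel columns grow to the right and rows downward; lengths in m; the calibration is good to about 2 mm. A picture is of the moment at which its call begins: read the wrist's pose just before it. calibration takes no time and is no camera call.
- bot.hand_in(): hands the job in, once; it reports no verdict.
The state is a dict: "t": time; "q": joint angles; "joint_vel": joint speeds; "joint_torque": joint torques, N m; "eef_pos": TCP position; "tool_rot": TCP orientation; "contact_force": force on the tool from outside, world axes, zero at the start; "torque": the same for the moment, N m; "gripper_width": opening from 0.0 (shut) to 1.0 (fully open).
Only numpy, scipy, OpenCV 4.12 (cv2) and the standard library are available. Lean on these libraries where they do the work, as an engineer would, in place of code of your own. Each camera call takes 0.05 s, during which the arm holds its last target.

## Working session

There is one attempt and no reset: what is moved stays moved. The work goes in short steps, Python scripts to look and compute and a tool call to move; the robot and the scene stay as the last step left them, time stands still between calls to the robot, and variables do not carry over. Pictures are saved under pics/ and viewed, and the job is handed in when it is done.

Besides the shell and the picture viewer there is one more tool, called after "Request:" by a JSON object that holds its "api" and its "payload". move_arm: Moves the arm, as the interface text tells. Its arguments: {"type":"object","properties":{"increments":{"type":"string"},"newtons":{"type":"number"}},"required":["increments"]}

```bash
ls; mkdir -p pics
python3 - <<'E'
from station import bot, vision
import cv2
o=bot.get_obs()
print({k:o[k] for k in ('t','eef_pos','tool_rot','gripper_width')})
for n in ('scene','top','wrist'):
    o=bot.get_obs()
    p,d=vision.read_camera(n)
    cv2.imwrite(f'pics/{n}0.png',p[:,:,::-1])
    import numpy as np
    np.savez(f'{n}0.npz',p=p,d=d,pos=o['eef_pos'],rot=o['tool_rot'])
    print(n,vision.calibration(n))
E
```

```text
pics
{'t': 0.0, 'eef_pos': array([0.1680588 , 0.65312585, 0.23035317]), 'tool_rot': array([-4.02764001e-05,  1.25585680e-01,  9.92082368e-01, -9.00535271e-04]), 'gripper_width': 0.9971992584313797}
scene {'fx': 437.1792497029199, 'fy': 437.1792497029199, 'cx': 276.8415864020252, 'cy': 209.0893553169992, 'R': array([[-0.75605704,  0.65436183,  0.01372399],
       [ 0.37719164,  0.4527561 , -0.80792226],
       [-0.53488711, -0.60565874, -0.58912924]]), 't': array([ 0.44000041, -0.15607692,  1.46650458])}
top {'fx': 540.8268171800773, 'fy': 540.8268171800773, 'cx': 274.60038543940533, 'cy': 218.15580058842212, 'R': array([[-0.00618259, -0.99997127,  0.0043863 ],
       [-0.97535444,  0.0050628 , -0.22058577],
       [ 0.22055723, -0.00564199, -0.97535772]]), 't': array([-0.02913902,  0.58025216,  1.60440858])}
wrist {'fx': 324.57026588366637, 'fy': 324.57026588366637, 'cx': 283.8773728590193, 'cy': 207.08545568182618, 'hand_eye': array([[-1.20785014e-03, -9.62560165e-01, -2.71065433e-01,
         7.00512128e-02],
       [ 9.99997640e-01, -1.65207384e-03,  1.41063053e-03,
         4.38602638e-04],
       [-1.80563687e-03, -2.71063089e-01,  9.62559890e-01,
        -1.42051278e-01],
       [ 0.00000000e+00,  0.00000000e+00,  0.00000000e+00,
         1.00000000e+00]])}
```

View pics/scene0.png

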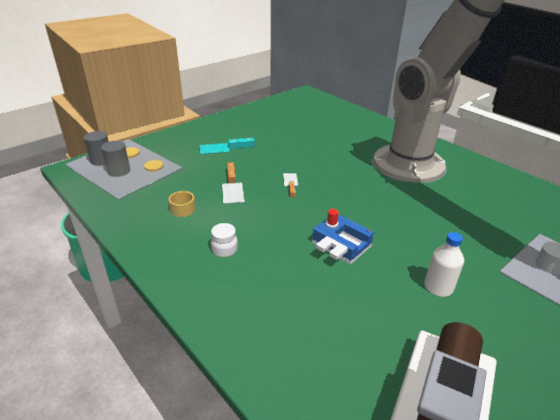

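View pics/top0.png

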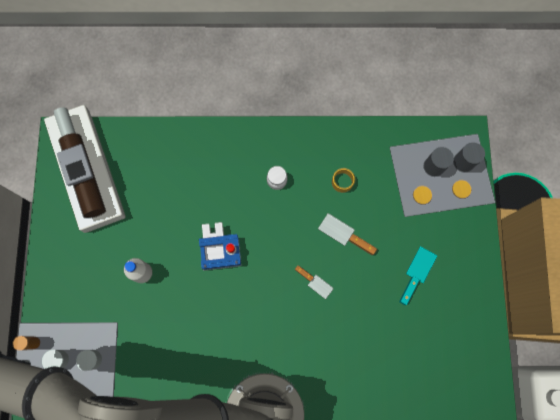

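View pics/wrist0.png

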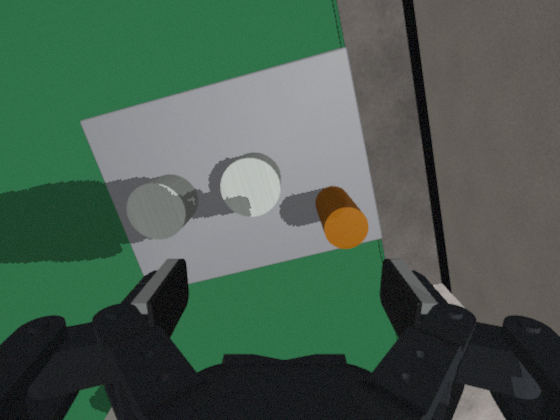

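Blade candidates in the top picture are the large wooden-handled one (steel 337,229, handle 363,243), the small wooden-handled one (320,287) and the turquoise one (420,268). By the description I choose the large wooden-handled one. The bystanders are the tin (277,177), the ring (344,180) and the bottle (137,270). Next, close crops.

```bash
cat > h.py <<'E'
import numpy as np, cv2
from scipy.spatial.transform import Rotation as Ro
from station import bot, vision
def q2R(q): return Ro.from_quat([q[1],q[2],q[3],q[0]]).as_matrix()
def camR(n,pos=None,rot=None):
    c=vision.calibration(n)
    if 'R' in c:
        return c, c['R'].T, -c['R'].T@c['t']
    T=c['hand_eye']; Rw=q2R(rot)
    return c, Rw@T[:3,:3], Rw@T[:3,3]+pos
def onz(n,u,v,z,pos=None,rot=None):
    c,R,C=camR(n,pos,rot)
    r=R@np.array([(u-c['cx'])/c['fx'],(v-c['cy'])/c['fy'],1])
    return C+r*(z-C[2])/r[2]
def pts(n,d,pos=None,rot=None):
    c,R,C=camR(n,pos,rot)
    v,u=np.mgrid[:d.shape[0],:d.shape[1]]
    P=np.stack([(u-c['cx'])/c['fx']*d,(v-c['cy'])/c['fy']*d,d],-1)
    return P@R.T+C
def proj(n,X,pos=None,rot=None):
    c,R,C=camR(n,pos,rot)
    p=R.T@(np.array(X)-C); return c['fx']*p[0]/p[2]+c['cx'],c['fy']*p[1]/p[2]+c['cy']
def snap(n,name):
    o=bot.get_obs(); p,d=vision.read_camera(n)
    cv2.imwrite(f'pics/{name}.png',p[:,:,::-1]); np.savez(f'{name}.npz',p=p,d=d,pos=o['eef_pos'],rot=o['tool_rot'])
    return o,p,d
def crop(name,x0,y0,w,h,s,out):
    p=np.load(f'{name}.npz')['p'][y0:y0+h,x0:x0+w,::-1]
    cv2.imwrite(f'pics/{out}.png',cv2.resize(p,None,fx=s,fy=s,interpolation=cv2.INTER_CUBIC))
E
python3 - <<'E'
from h import *
crop('top0',185,210,80,70,8,'c1'); crop('top0',285,200,110,105,5,'c2')
for nm,(u,v,z) in dict(pin=(231,248,.085),blade=(337,230,0),handle=(363,243,.02),tin=(277,177,.06),ring=(344,180,.04),bot=(137,270,.1),holder=(219,252,.04)).items(): print(nm,onz('top',u,v,z).round(3))
d=np.load('top0.npz')['d']; P=pts('top',d); print(P[248,231],P[230,337],P[250,210])
E
```

```text
pin [0.484 0.099 0.085]
blade [ 0.555 -0.232  0.   ]
handle [ 0.509 -0.31   0.02 ]
tin [ 0.714 -0.041  0.06 ]
ring [ 0.709 -0.254  0.04 ]
bot [0.417 0.375 0.1  ]
holder [0.479 0.14  0.04 ]
[0.48446685 0.09962494 0.08292551] [ 0.55329126 -0.23097739  0.00797986] [0.49047442 0.17094241 0.01195119]
```

View pics/c1.png

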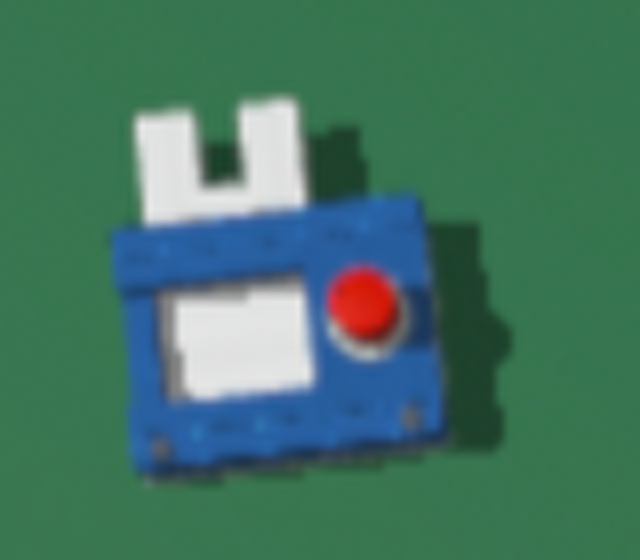

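View pics/c2.png

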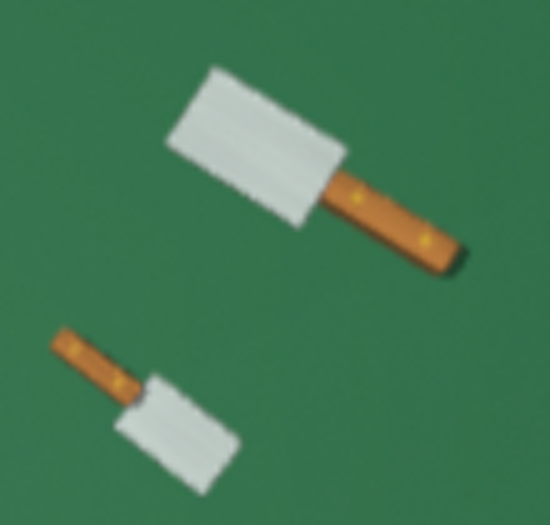

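The crop shows the big wooden-handled blade (handle to the lower right), roughly twice the size of the other. The holder's mouth faces right, which is world -y. The wing points up, towards world +x. Next come pixel fits.

```bash
cat >> h.py <<'E'
def fit(model,meas):
    m=np.array(model)[:,:2]; w=np.array(meas)[:,:2]
    mc,wc=m.mean(0),w.mean(0); H=(m-mc).T@(w-wc)
    a=np.arctan2(H[0,1]-H[1,0],H[0,0]+H[1,1]); R=np.array([[np.cos(a),-np.sin(a)],[np.sin(a),np.cos(a)]])
    t=wc-R@mc; return t,a,(w-(m@R.T+t))
E
python3 - <<'E'
from h import *
f=lambda x,y:(185+(x+.5)/8-.5,210+(y+.5)/8-.5)
M=[((0,-47),(420,197)),((0,47),(446,437)),((44,-89),(298,98)),((66,-89),(240,102)),((84,-89),(195,110)),((106,-89),(135,115)),((120,47),(138,470)),((120,-47),(113,232))]
t,a,r=fit([np.array(m)/1000 for m,_ in M],[onz('top',*f(*p),.046) for _,p in M])
print('holder',t,a,(r*1000).round(1))
f=lambda x,y:(285+(x+.5)/5-.5,200+(y+.5)/5-.5)
M=[((100,30),(215,67),.004),((100,-30),(166,143),.004),((0,30),(347,150),.004),((0,-30),(299,228),.004),((-90,11),(462,240),.028),((-90,-11),(441,268),.028)]
for M in (M[:4],M):
  for s in (1,-1):
    t,a,r=fit([(m[0]/1000,s*m[1]/1000) for m,_,_ in M],[onz('top',*f(*p),z) for _,p,z in M])
    print('blade',s,t,a,(r*1000).round(1).tolist())
print(camR('top')[2])
E
```

```text
holder [0.48895294 0.07857648] 1.682738919017245 [[-1.7  0.3]
 [-1.9  0. ]
 [ 1.  -0.2]
 [ 2.   0.5]
 [ 0.9  0. ]
 [ 1.5  1.5]
 [-0.5 -1.7]
 [-1.4 -0.4]]
blade 1 [ 0.52961456 -0.26960677] 0.9781422391244559 [[49.3, -33.1], [-50.1, 33.0], [50.4, -32.9], [-49.6, 33.0]]
blade -1 [ 0.52995728 -0.26983551] 0.9863831828118822 [[-0.2, -0.1], [0.2, -0.5], [0.1, 0.6], [-0.1, -0.1]]
blade 1 [ 0.53115153 -0.26978185] 1.001494323469615 [[50.1, -33.7], [-50.0, 31.3], [49.2, -32.1], [-51.6, 32.6], [19.2, -12.0], [-16.9, 13.8]]
blade -1 [ 0.53114406 -0.26977705] 0.9988309681060409 [[-0.6, -1.1], [0.2, -0.9], [-1.3, 0.3], [-1.1, 0.2], [0.9, -0.2], [1.8, 1.8]]
[ 0.21190745 -0.02302383  1.69299548]
```

Request:
{"api": "move_arm", "payload": {"increments": "1 20 -35 0 0 0 -0.075; 1 20 -35 0 0 0 -0.075; 1 20 -35 0 0 0 -0.075; 1 20 -35 0 0 0 -0.075; 1 20 -35 0 0 0 -0.075; 1 20 -35 0 0 0 -0.075; 1 20 -35 0 0 0 -0.075; 1 20 -35 0 0 0 -0.075", "newtons": 60}}

```text
t: 1.15
eef_pos: [0.3286, 0.3724, 0.2312]
tool_rot: [-0.0, 0.414, 0.91, -0.0]
contact_force: [0.7, -0.5, -0.2]
gripper_width: 0.996
```

Request:
{"api": "move_arm", "payload": {"increments": "1 20 -35 0 0 0 -0.075; 1 20 -35 0 0 0 -0.075; 1 20 -35 0 0 0 -0.075; 1 20 -35 0 0 0 -0.075; 1 20 -35 0 0 0 -0.075; 1 20 -35 0 0 0 -0.075; 1 20 -35 -10 0 0 -0.075; 1 18 -25 -10 0 0 -0.075"}}

```text
t: 2.15
eef_pos: [0.4867, 0.102, 0.2112]
tool_rot: [0.0, 0.665, 0.747, 0.0]
contact_force: [0.9, 0.6, 1.1]
gripper_width: 1.003
```

Run:
```python
from h import *
o,p,d=snap('wrist','w1'); R=q2R(o['tool_rot']);print(o['t'],o['eef_pos'],R.round(3).tolist(),o['q'].round(2),np.arctan2(R[1,1],R[0,1]))
```

```text
2.15 [0.48667922 0.10204184 0.21117675] [[-0.115, 0.993, 0.0], [0.993, 0.115, 0.0], [0.0, 0.0, -1.0]] [-0.78  0.22  0.52  2.02 -0.14  0.93 -0.07] 0.11528920090791171
```

View pics/w1.png

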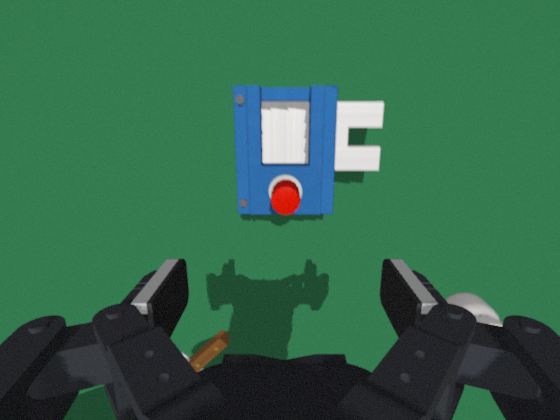

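The wrist view shows the holder (235-337, 85-215), the pin knob at about (285,198) and the wing at (335-383, 100-172). I will enlarge it for a better fit.

Run:
```python
from h import *
crop('w1',225,75,170,150,4.5,'c3')
```

```text
(no output)
```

View pics/c3.png

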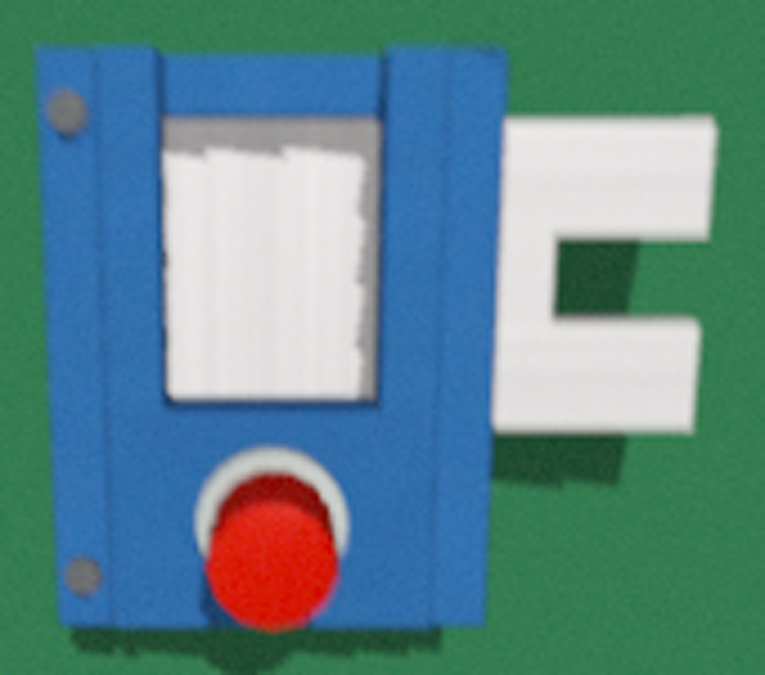

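Run:
```python
from h import *
z=np.load('w1.npz');pos,rot=z['pos'],z['rot']
f=lambda x,y:(225+(x+.5)/4.5-.5,75+(y+.5)/4.5-.5)
M=[((0,-47),(485,627)),((0,47),(62,627)),((44,-89),(692,432)),((66,-89),(698,320)),((84,-89),(709,240)),((106,-89),(716,118)),((66,-58),(553,320)),((84,-58),(556,240)),((120,47),(38,48)),((120,-47),(506,48))]
mod=[np.array(m)/1000 for m,_ in M]
from scipy.optimize import least_squares
t,a,r=fit(mod,[onz('wrist',*f(*p),.046,pos,rot) for _,p in M])
print(t,a,(r*1000).round(1).tolist())
R=np.array([[np.cos(a),-np.sin(a)],[np.sin(a),np.cos(a)]])
for n,m in (('bore',(.024,0)),('notch',(.075,-.07))): print(n,R@m+t)
print('knobtop',onz('wrist',*f(273,565),.087,pos,rot),'collar',onz('wrist',*f(272,522),.051,pos,rot))
d=z['d'];P=pts('wrist',d,pos,rot)
for p in ((273,575),(400,350),(600,380),(620,150)):
  u,v=map(int,f(*p));print(P[v,u])
```

```text
[0.48961894 0.07845474] 1.6858043746533042 [[-0.3, 0.3], [0.7, 0.5], [-0.0, -0.6], [-0.8, 0.7], [0.4, -1.0], [-0.3, 0.6], [0.1, 0.8], [0.1, -1.0], [0.7, 0.0], [-0.8, -0.2]]
bore [0.48686483 0.1022962 ]
notch [0.55054991 0.16099211]
knobtop [0.48672835 0.10323477 0.087     ] collar [0.48666136 0.10337214 0.051     ]
[0.48671623 0.10132509 0.0858958 ]
[0.5086394  0.14205862 0.04565751]
[0.5507085  0.14035478 0.04626968]
[0.54716258 0.18715016 0.04569696]
```

Request:
{"api": "move_arm", "payload": {"increments": "1 0 0.5 -30 0 0 0; 1 0 0 -30 0 0 0; 1 0 0 -30 0 0 0; 1 0 0 -30 0 0 0; 1 0 0 -20 0 0 0; 1 0 0 -13 0 0 0; 1 0 0 0 0 0 0; 0 0 0 0 0 0 0", "newtons": 60}}

```text
t: 3.2
eef_pos: [0.4867, 0.1044, 0.059]
tool_rot: [0.0, 0.664, 0.748, 0.001]
contact_force: [0.2, 0.1, -0.2]
gripper_width: 0.816
```

Request:
{"api": "move_arm", "payload": {"increments": "0 0 0 0 0 0 0; 0 0 0 0 0 0 0; 0 0 0 0 0 0 0; 0 0 0 0 0 0 0; 0 0 0 10 0 0 0; 0 0 0 10 0 0 0; 0 0 0 10 0 0 0; 0 0 0 20 0 0 0"}}

```text
t: 4.2
eef_pos: [0.4857, 0.1041, 0.1088]
tool_rot: [-0.0, 0.664, 0.748, -0.0]
contact_force: [0.3, 0.1, -0.3]
gripper_width: 0.284
```

Run:
```python
from h import *
o,p,d=snap('wrist','w2'); o,p,d=snap('scene','s2'); crop('s2',280,160,150,120,5,'c4')
```

```text
(no output)
```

View pics/w2.png

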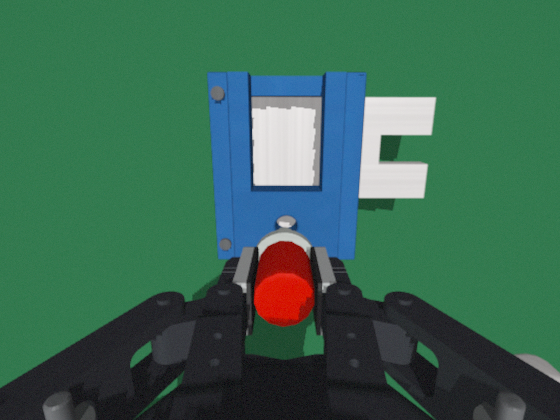

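View pics/c4.png

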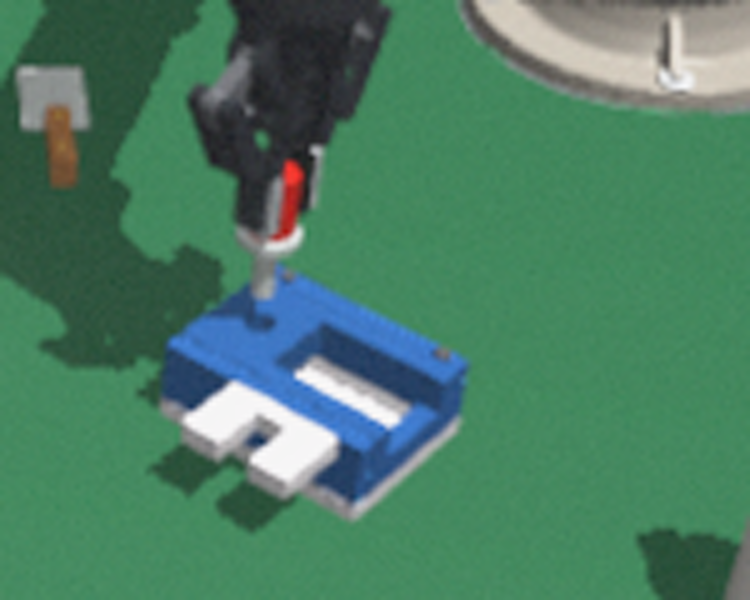

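The wrist and scene pictures show the pin gripped upright and its shank clear of the bore (wrist shank tip at about 286,222). I now carry it over the notch.

Request:
{"api": "move_arm", "payload": {"increments": "0 0 0 5 0 0 0; 0 8 7 0 0 0 0; 0 14 13 0 0 0 0; 0 14 13 0 0 0 0; 0 14 13 0 0 0 0; 0 13.7 12.7 0 0 0 0; 0 0 0 0 0 0 0; 0 0 0 0 0 0 0"}}

```text
t: 5.3
eef_pos: [0.5492, 0.1623, 0.1127]
tool_rot: [-0.0, 0.664, 0.748, -0.001]
contact_force: [0.7, -1.2, -0.9]
gripper_width: 0.283
```

Run:
```python
from h import *
o,p,d=snap('wrist','w3'); print(o['eef_pos'],o['contact_force']);  crop('w3',180,120,220,220,3.4,'c5');o,p,d=snap('scene','s3'); crop('s3',280,160,150,120,5,'c6')
a=1.6858;R=np.array([[np.cos(a),-np.sin(a)],[np.sin(a),np.cos(a)]]);print((R.T@(o['eef_pos'][:2]-[.4896,.0785])))
z=np.load('w3.npz');
```

```text
[0.54922156 0.16232517 0.11270869] [ 0.67984519 -1.20676284 -0.87370686]
[ 0.07624881 -0.06875784]
```

View pics/c5.png

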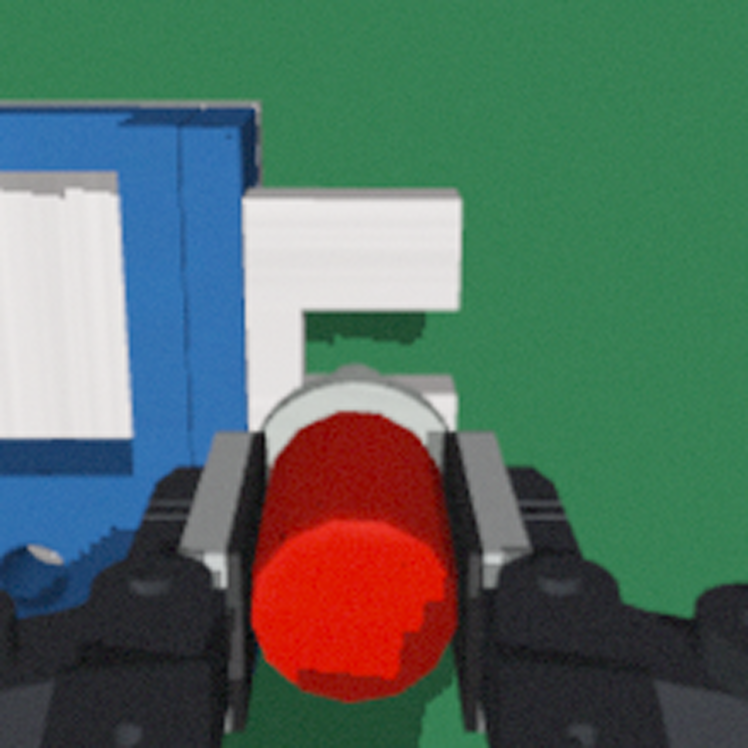

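View pics/c6.png

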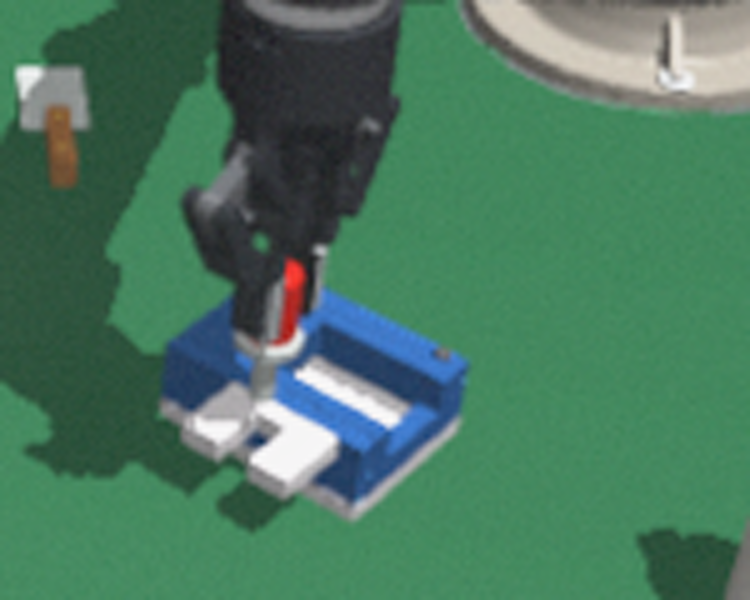

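Run:
```python
from h import *
z=np.load('w3.npz');pos,rot=z['pos'],z['rot']
f=lambda x,y:(180+(x+.5)/3.4-.5,120+(y+.5)/3.4-.5)
W=lambda p,h:onz('wrist',*f(*p),h,pos,rot)
M=[((84,-58),(303,311)),((84,-89),(460,310)),((106,-89),(462,195)),((106,-47),(245,197)),((66,-89),(455,391)),((66,-58),(303,391))]
t,a,r=fit([np.array(m)/1000 for m,_ in M],[W(p,.046) for _,p in M])
print(t,a,(r*1000).round(1).tolist())
R=np.array([[np.cos(a),-np.sin(a)],[np.sin(a),np.cos(a)]])
H=lambda p:(R.T@(p[:2]-t)*1000).round(1)
print('knob',H(W((355,611),.1407)),'collar far top edge, expect x+16',H(W((355,378),.1047)), 'shank tip far edge x+6',H(W((355,365),.0657)))
P=pts('wrist',z['d'],pos,rot);u,v=map(int,f(355,610));print(P[v,u],H(P[v,u]))
```

```text
[0.4889453 0.0798858] 1.6870040044421106 [[0.3, -0.8], [0.2, -0.5], [-0.2, 0.4], [0.3, 0.0], [-0.5, 0.4], [-0.1, 0.4]]
knob [ 74.6 -68.5] collar far top edge, expect x+16 [ 90.5 -68.5] shank tip far edge x+6 [ 78.8 -68.4]
[0.54835608 0.16161169 0.13985239] [ 74.3 -68.5]
```

Pin is at holder (74.5, -68.5), well inside the tolerance. Lowering it.

Request:
{"api": "move_arm", "payload": {"increments": "0 1 1 -10 0 0 0; 0 0 0 -12 0 0 0; 0 0 0 -12 0 0 0; 0 0 0 -8 0 0 0; 0 0 0 -5 0 0 0; 0 0 0 -3 0 0 0; 0 0 0 -2 0 0 0; 0 0 0 0 0 0 0"}}

```text
t: 6.4
eef_pos: [0.551, 0.164, 0.0614]
tool_rot: [0.0, 0.664, 0.748, 0.0]
contact_force: [0.1, 0.1, -0.9]
gripper_width: 0.285
```

Run:
```python
from h import *
o,p,d=snap('scene','s4'); print(o['eef_pos'],o['contact_force']); crop('s4',280,160,150,120,5,'c7')
```

```text
[0.5509747  0.16397446 0.06141146] [ 0.13684614  0.14762712 -0.8873926 ]
```

View pics/c7.png

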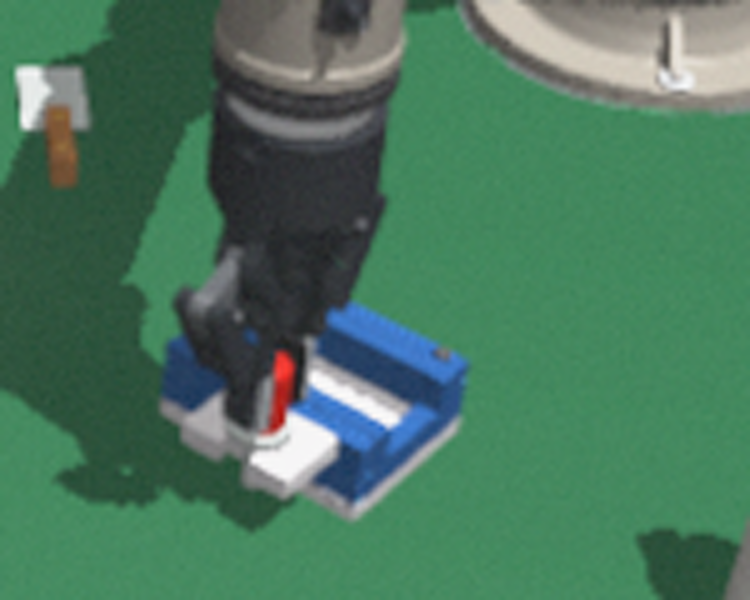

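Request:
{"api": "move_arm", "payload": {"increments": "0 0 0 -1.5 0 0 0; 0 0 0 -1 0 0 0; 0 0 0 0 0 0 0; 0.4 0 0 0 0 0 0; 0.6 0 0 0 0 0 0; 0.9 0 0 0 0 0 0; 0.9 0 0 0 0 0 0; 0.9 0 0 20 0 0 0"}}

```text
t: 7.45
eef_pos: [0.5497, 0.1636, 0.0778]
tool_rot: [-0.001, 0.664, 0.748, -0.001]
contact_force: [0.4, 0.9, 1.5]
gripper_width: 0.896
```

Request:
{"api": "move_arm", "payload": {"increments": "0.9 0 0 40 0 0 0; 0.9 0 -10 50 0 0 0; 0.9 0 -30 30 0 0 0; 0.9 0 -40 0 0 0 0; 0.9 0 -40 0 0 0 0; 0.9 0 0 0 0 0 0; 0.9 0 0 0 0 0 0; 0.9 0 0 0 0 0 0"}}

```text
t: 8.45
eef_pos: [0.5508, 0.0455, 0.1986]
tool_rot: [-0.0, 0.663, 0.749, 0.0]
contact_force: [-0.3, -0.2, 0.2]
gripper_width: 0.898
```

Run:
```python
from h import *
o,p,d=snap('wrist','w5'); crop('w5',200,50,210,200,3.6,'c8');o,p,d=snap('scene','s5'); crop('s5',280,160,150,120,5,'c9')
```

```text
(no output)
```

View pics/c8.png

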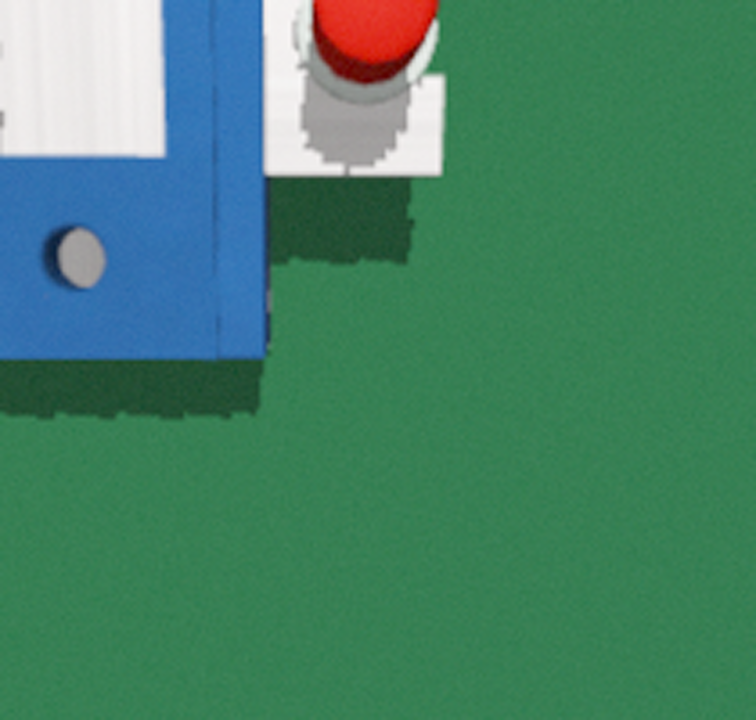

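View pics/c9.png

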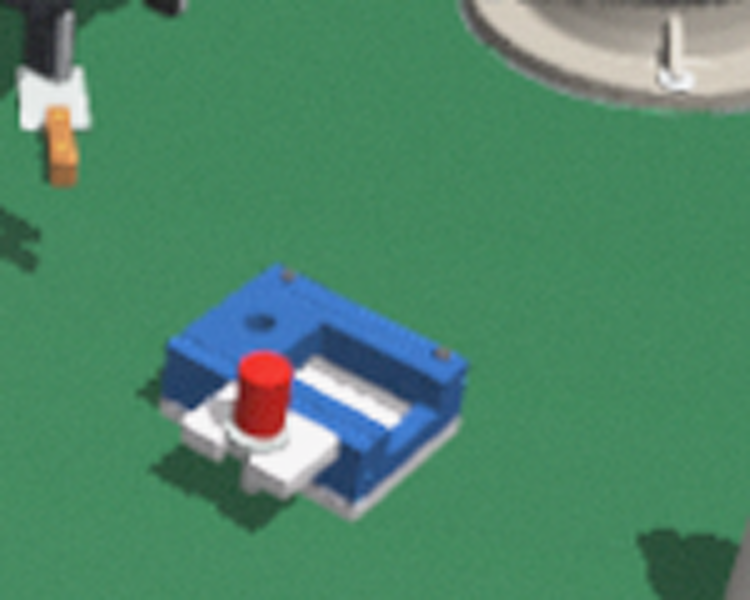

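Pin parked upright on the wing (scene crop knob at 265,395, collar flat on the wing). Next, the blade.

Request:
{"api": "move_arm", "payload": {"increments": "1 -5 -42 0 0 0 -0.1; 1 -5 -48 0 0 0 -0.1; 1 -5 -48 0 0 0 -0.1; 1 -5 -48 0 0 0 -0.1; 1 -5 -48 0 0 0 -0.1; 1 -5 -48 0 0 0 -0.1; 1 -5 -40 0 0 0 -0.098; 1 0 -14 0 0 0 0"}}

```text
t: 9.55
eef_pos: [0.5152, -0.2944, 0.1989]
tool_rot: [0.0, 0.88, 0.475, -0.0]
contact_force: [0.2, 0.7, 0.4]
gripper_width: 0.998
```

Request:
{"api": "move_arm", "payload": {"increments": "1 0 0 -10 0 0 0; 1 0 0 -10 0 0 0; 1 0 0 0 0 0 0; 1 0 0 0 0 0 0; 1 0 0 0 0 0 0; 1 0 0 0 0 0 0; 1 0 0 0 0 0 0; 1 0 0 0 0 0 0"}}

```text
t: 10.55
eef_pos: [0.5159, -0.2921, 0.1789]
tool_rot: [0.0, 0.88, 0.476, 0.0]
contact_force: [0.7, 0.3, -0.2]
gripper_width: 1.001
```

Run:
```python
from h import *
o,p,d=snap('wrist','w6'); R=q2R(o['tool_rot']);print(o['eef_pos'],np.arctan2(R[1,1],R[0,1]),o['q'].round(2))
crop('w6',210,60,150,190,3.1,'c10')
```

```text
[ 0.51586415 -0.29211529  0.17887437] -0.5790616929912202 [-0.14  0.48  0.74  1.85 -0.39  0.96  0.19]
```

View pics/w6.png

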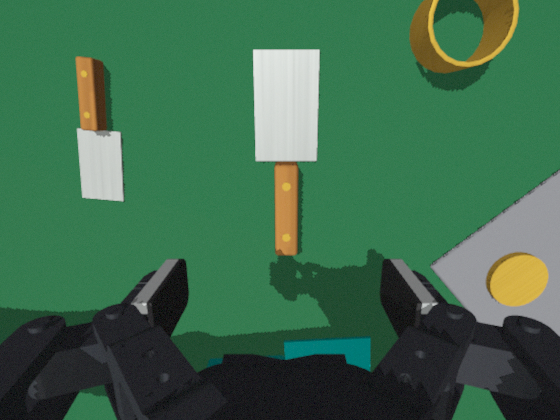

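View pics/c10.png

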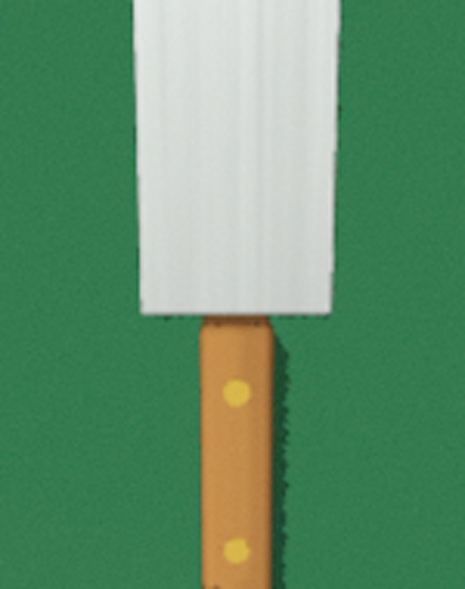

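Run:
```python
from h import *
z=np.load('w6.npz');pos,rot=z['pos'],z['rot']
W=lambda u,v,h:onz('wrist',u,v,h,pos,rot)
M=[((100,30),(253.5,50),.004),((100,-30),(319.5,50),.004),((0,30),(255.5,161.3),.004),((0,-30),(316.8,161.3),.004),((-90,11),(275.5,255),.028),((-90,-11),(297.5,255),.028)]
for m in (M[:4],M):
  t,a,r=fit([np.array(k)/1000 for k,_,_ in m],[W(*p,h) for _,p,h in m]); print(t,a,(r*1000).round(1).tolist())
c,s=np.cos(a),np.sin(a); e=pos[:2]-t; print('tcp in blade',c*e[0]+s*e[1],-s*e[0]+c*e[1])
```

```text
[ 0.53052892 -0.27067951] 0.9895966561236247 [[0.3, -0.6], [-0.6, 0.0], [0.2, 0.2], [0.1, 0.4]]
[ 0.53103055 -0.27019774] 0.9917008593810476 [[-0.0, -1.2], [-1.0, -0.6], [-0.2, -0.2], [-0.4, -0.1], [1.0, 1.0], [0.6, 1.2]]
tcp in blade -0.02664414283580191 0.000698878706228619
```

Request:
{"api": "move_arm", "payload": {"increments": "1 0 -0.5 -40 0 0 -0.002; 1 0 0 -40 0 0 0; 1 0 0 -40 0 0 0; 1 0 0 -30 0 0 0; 1 0 0 -15 0 0 0; 1 0 0 -8 0 0 0; 1 0 0 0 0 0 0; 0 0 0 0 0 0 0", "newtons": 100}}

```text
t: 11.6
eef_pos: [0.5166, -0.293, 0.0068]
tool_rot: [0.001, 0.88, 0.475, 0.001]
contact_force: [0.6, -0.6, -1.4]
gripper_width: 0.816
```

Request:
{"api": "move_arm", "payload": {"increments": "0 0 0 0 0 0 0; 0 0 0 0 0 0 0; 0 0 0 0 0 0 0; 0 0 0 0 0 0 0; 0 0 0 0 0 0 0; 0 0 0 10 0 0 0; 0 0 0 20 0 0 0; 0 0 0 30 0 0 0"}}

```text
t: 12.6
eef_pos: [0.5153, -0.2923, 0.0668]
tool_rot: [-0.0, 0.88, 0.475, -0.0]
contact_force: [-0.1, -0.6, -3.2]
gripper_width: 0.238
```

Run:
```python
from h import *
o,p,d=snap('wrist','w7'); R=q2R(o['tool_rot']);print(o['eef_pos'],np.arctan2(R[1,1],R[0,1]),o['torque'],o['contact_force'])
o,p,d=snap('scene','s7'); crop('s7',170,100,150,120,5,'c11')
```

```text
[ 0.51530164 -0.29230462  0.0667559 ] -0.5810269990250831 [-0.17443652  0.0362448   0.00447488] [-0.13536667 -0.625149   -3.20286083]
```

View pics/w7.png

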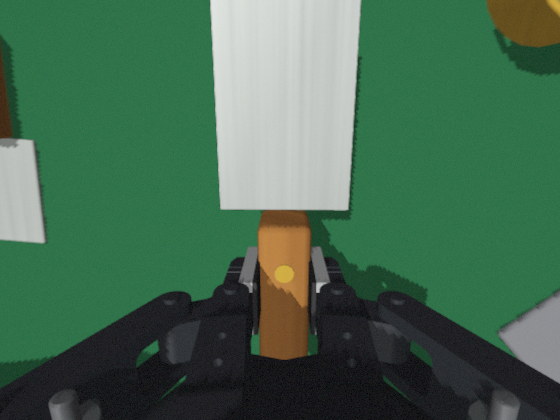

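View pics/c11.png

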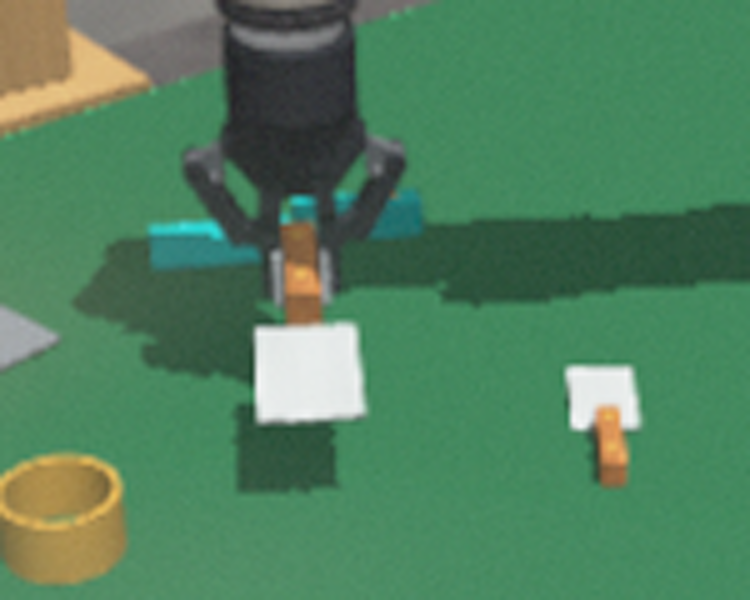

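The blade is held at mid-handle and looks level and clear of the bench. I carry it to a pre-insert pose in front of the mouth.

Request:
{"api": "move_arm", "payload": {"increments": "0 -1 22 0 0 0 0.087; 0 -1 27 0 0 0 0.087; 0 -1 28 0 0 0 0.087; 0 -1 28 0 0 0 0.087; 0 -1 28 0 0 0 0.087; 0 -1 28 0 0 0 0.087; 0 -1 28 0 0 0 0.087; 0 -1 26 0 0 0 0.087"}}

```text
t: 13.7
eef_pos: [0.5074, -0.0754, 0.0657]
tool_rot: [-0.0, 0.663, 0.749, 0.0]
contact_force: [0.1, -0.5, -2.7]
gripper_width: 0.235
```

Request:
{"api": "move_arm", "payload": {"increments": "0 0 0 -15 0 0 0; 0 0 0 -10 0 0 0; 0 0 0 0 0 0 0; 0 0 0 0 0 0 0; 0 0 0 0 0 0 0; 0 0 0 0 0 0 0; 0 0 0 0 0 0 0; 0 0 0 0 0 0 0"}}

```text
t: 14.7
eef_pos: [0.5079, -0.0776, 0.0409]
tool_rot: [0.0, 0.665, 0.747, 0.0]
contact_force: [-1.0, -0.6, -1.6]
gripper_width: 0.234
```

Run:
```python
from h import *
o,p,d=snap('wrist','w8'); R=q2R(o['tool_rot']);print(o['t'],o['eef_pos'],np.arctan2(R[1,1],R[0,1]))
P=pts('wrist',d,o['eef_pos'],o['tool_rot'])
for v in range(60,215,15): print(v,np.median(P[v,265:305],0).round(4))
o,p,d=snap('scene','s8'); crop('s8',220,140,180,130,4.2,'c12')
```

```text
14.7 [ 0.50790575 -0.07755228  0.04089521] 0.1149594134864571
60 [0.4967 0.0138 0.0377]
75 [0.4973 0.0081 0.0377]
90 [0.498  0.0022 0.0376]
105 [ 0.4987 -0.0039  0.0378]
120 [ 0.4994 -0.01    0.0377]
135 [ 0.5001 -0.0163  0.0376]
150 [ 0.5009 -0.0227  0.0376]
165 [ 0.5016 -0.0294  0.0375]
180 [ 0.5024 -0.0362  0.0377]
195 [ 0.5032 -0.0431  0.0378]
210 [ 0.5041 -0.0505  0.037 ]
```

View pics/w8.png

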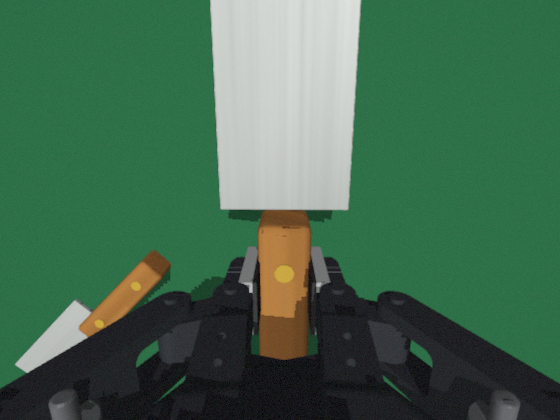

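View pics/c12.png

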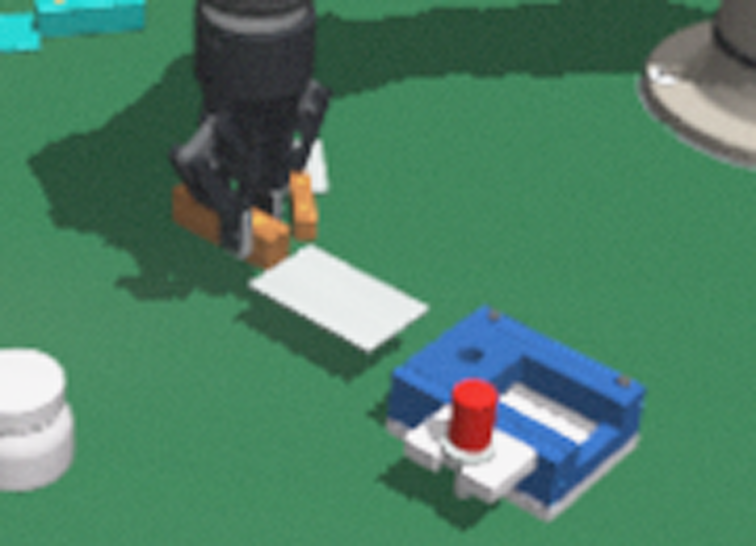

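Run:
```python
from h import *
z=np.load('w8.npz');pos,rot=z['pos'],z['rot']
for u,v in ((155,252),(170,264)): print(onz('wrist',u,v,.02,pos,rot))
h=np.array([.4896,.0785]);a=1.6858;R=np.array([[np.cos(a),-np.sin(a)],[np.sin(a),np.cos(a)]])
W=lambda u,v:onz('wrist',u,v,.0377,pos,rot)
for u,v in ((220.5,209),(349.5,209),(214.5,60),(358,60)): print((R.T@(W(u,v)[:2]-h)*1000).round(1))
print('tcp',R.T@(pos[:2]-h)*1000)
```

```text
[ 0.43757993 -0.08685859  0.02      ]
[ 0.44580057 -0.0930748   0.02      ]
[-129.    30.2]
[-129.1  -29.8]
[-65.1  29.2]
[-65.2 -29.9]
tcp [-157.1220437    -0.27777486]
```

The blade is level (top at z 0.0377 along its whole length) and lies on the slot's centre line within 1 mm. Lowering it to slot height, then entering.

Request:
{"api": "move_arm", "payload": {"increments": "0 0 0 -9 0 0 0; 0 0 0 -9 0 0 0; 0 0 0 0 0 0 0; 0 -1 10 0 0 0 0; 0 -1.2 10 0 0 0 0; 0 -1.2 10 0 0 0 0; 0 -1.2 10 0 0 0 0; 0 0 0 0 0 0 0"}}

```text
t: 15.8
eef_pos: [0.5032, -0.0362, 0.0228]
tool_rot: [-0.0, 0.665, 0.747, 0.0]
contact_force: [-0.2, -0.4, -2.7]
gripper_width: 0.234
```

Run:
```python
from h import *
o,p,d=snap('wrist','w9'); print(o['eef_pos'],o['contact_force'])
o,p,d=snap('scene','s9'); crop('s9',220,140,180,130,4.2,'c13')
```

```text
[ 0.50321861 -0.03621499  0.02282429] [-0.24978077 -0.39594014 -2.66258408]
```

View pics/w9.png

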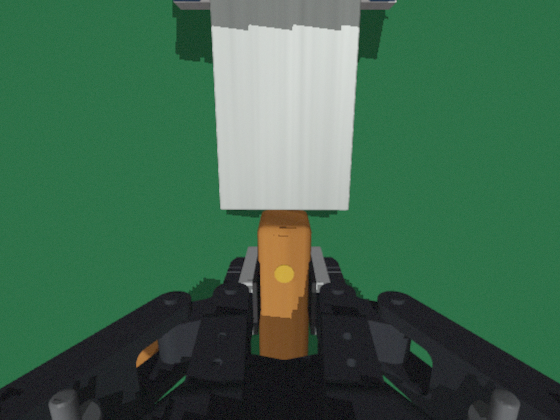

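View pics/c13.png

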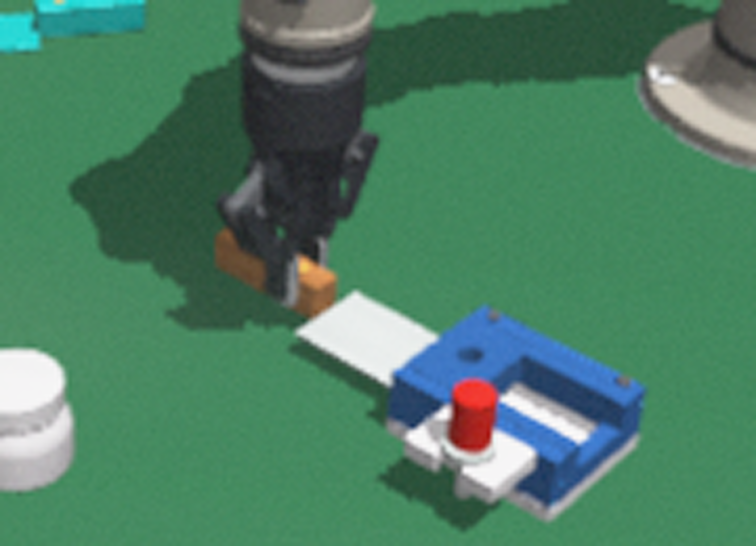

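The tip is inside the mouth and centred (mouth edges at columns 176 and 393, blade centre at 285), with no contact force. Continuing.

Request:
{"api": "move_arm", "payload": {"increments": "0 -1.4 12 0 0 0 0; 0 -1.4 12 0 0 0 0; 0 -1.4 12 0 0 0 0; 0 -1.4 12 0 0 0 0; 0 -1.4 12 0 0 0 0; 0 -1.3 11 0 0 0 0; 0 0 0 0 0 0 0; 0 0 0 0 0 0 0"}}

```text
t: 16.9
eef_pos: [0.495, 0.0331, 0.0228]
tool_rot: [0.0, 0.665, 0.746, -0.0]
contact_force: [-0.4, 0.4, -1.4]
gripper_width: 0.235
```

Run:
```python
from h import *
o,p,d=snap('wrist','w10'); print(o['eef_pos'],o['contact_force'])
P=pts('wrist',d,o['eef_pos'],o['tool_rot']);h=np.array([.4896,.0785]);a=1.6858;R=np.array([[np.cos(a),-np.sin(a)],[np.sin(a),np.cos(a)]])
print((R.T@(o['eef_pos'][:2]-h)*1000).round(1))
for v in range(20,240,15): print(v,(R.T@(np.median(P[v,270:300],0)[:2]-h)*1000).round(1),np.median(P[v,270:300,2]).round(4))
```

```text
[0.4950179  0.03307194 0.0228442 ] [-0.41075849  0.44810695 -1.37278656]
[-45.7  -0.2]
20 [61.   0.5] 0.0196
35 [55.5  0.5] 0.0194
50 [45.4  0.5] 0.0455
65 [40.7  0.5] 0.0455
80 [35.9  0.5] 0.0456
95 [31.6  0.5] 0.0389
110 [26.5  0.5] 0.0197
125 [20.2  0.5] 0.0194
140 [15.7  0.6] 0.0457
155 [10.2  0.6] 0.0453
170 [4.8 0.6] 0.0455
185 [-6.3  0.5] 0.0196
200 [-13.3   0.5] 0.0197
215 [-18.3   1. ] 0.0271
230 [-19.8   0.6] 0.043
```

View pics/w10.png

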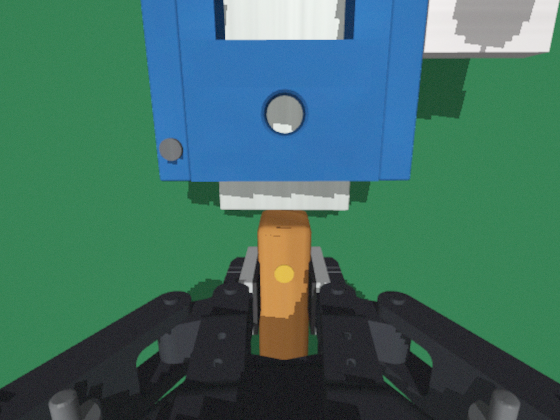

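The blade is in by most of its length; the handle front is about 17 mm from the face and the underside 5 mm above the floor. Final push while lowering.

Request:
{"api": "move_arm", "payload": {"increments": "0 -0.5 4 -1.5 0 0 0; 0 -0.5 4 -1.5 0 0 0; 0 -0.5 4 -1 0 0 0; 0 -0.2 2 -0.5 0 0 0; 0 -0.2 2 0 0 0 0; 0 -0.1 1 0 0 0 0; 0 0 0 0 0 0 0; 0 0 0 0 0 0 0"}}

```text
t: 17.95
eef_pos: [0.493, 0.0503, 0.0183]
tool_rot: [0.0, 0.665, 0.747, 0.0]
contact_force: [0.7, -0.0, -2.9]
gripper_width: 0.235
```

Run:
```python
from h import *
o,p,d=snap('wrist','w11'); print(o['eef_pos'],o['contact_force'])
crop('w11',140,90,300,200,2.6,'c14')
P=pts('wrist',d,o['eef_pos'],o['tool_rot']);h=np.array([.4896,.0785]);a=1.6858;R=np.array([[np.cos(a),-np.sin(a)],[np.sin(a),np.cos(a)]])
print((R.T@(o['eef_pos'][:2]-h)*1000).round(1))
for v in range(20,260,12): print(v,(R.T@(np.median(P[v,270:300],0)[:2]-h)*1000).round(1),np.median(P[v,270:300,2]).round(4))
```

```text
[0.49300665 0.05032106 0.01833909] [ 0.6880187  -0.0296948  -2.89797613]
[-28.4  -0.2]
20 [78.3  0.5] 0.0153
32 [74.   0.5] 0.0151
44 [69.5  0.5] 0.015
56 [65.   0.5] 0.0153
68 [60.6  0.5] 0.0149
80 [55.9  0.5] 0.0151
92 [51.1  0.5] 0.0155
104 [45.3  0.6] 0.0454
116 [41.4  0.6] 0.0456
128 [37.4  0.6] 0.0454
140 [33.4  0.6] 0.0453
152 [26.   0.5] 0.0153
164 [20.6  0.5] 0.0149
176 [17.7  0.4] 0.0295
188 [16.2  1. ] 0.0454
200 [11.7  0.6] 0.0455
212 [7.1 0.6] 0.0454
224 [2.5 0.6] 0.0454
236 [-4.6  0.6] 0.0392
248 [-9.7  0.6] 0.0393
```

View pics/c14.png

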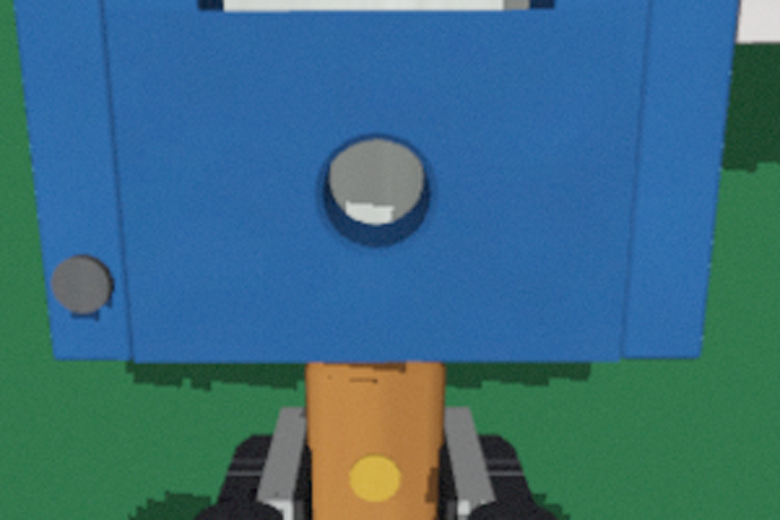

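Request:
{"api": "move_arm", "payload": {"increments": "0 -0.1 1 -0.5 0 0 0; 0 -0.1 1 -0.5 0 0 0; 0 0 0 0 0 0 0; 0 0 0 0 0 0 0; 0 0 0 0 0 0 0; 0 0 0 0 0 0 0; 0 0 0 0 0 0 0; 0 0 0 0 0 0 0"}}

```text
t: 19.0
eef_pos: [0.4929, 0.0518, 0.0173]
tool_rot: [0.0, 0.666, 0.746, -0.0]
contact_force: [1.1, -4.8, -1.8]
gripper_width: 0.234
```

Push contact is now felt (-4.8 N along y), so the handle is against the bridge. Releasing and lifting.

Request:
{"api": "move_arm", "payload": {"increments": "0.4 0 0 0 0 0 0; 0.6 0 0 0 0 0 0; 0.8 0 0 0 0 0 0; 0.8 0 0 0 0 0 0; 0.8 0 0 0 0 0 0; 0.8 0 0 10 0 0 0; 0.8 0 0 20 0 0 0; 0.8 0 0 30 0 0 0"}}

```text
t: 20.0
eef_pos: [0.4923, 0.0522, 0.078]
tool_rot: [-0.0, 0.665, 0.746, -0.001]
contact_force: [1.0, 0.8, 0.6]
gripper_width: 0.802
```

Request:
{"api": "move_arm", "payload": {"increments": "0.8 0 -10 40 0 0 0; 0.8 0 -10 50 0 0 0; 0.8 0 0 20 0 0 0; 0.8 0 0 0 0 0 0; 0.8 0 0 0 0 0 0; 0.8 0 0 0 0 0 0; 0.8 0 0 0 0 0 0; 0.8 0 0 0 0 0 0"}}

```text
t: 21.0
eef_pos: [0.4925, 0.0323, 0.1869]
tool_rot: [-0.0, 0.665, 0.747, -0.0]
contact_force: [-0.4, 0.1, -0.5]
gripper_width: 0.802
```

Run:
```python
from h import *
o,p,d=snap('wrist','w12'); print(o['eef_pos'],o['contact_force'])
crop('w12',190,0,220,260,2.3,'c15')
s,p2,d2=snap('scene','s12'); crop('s12',180,140,220,150,3.6,'c16'); snap('top','t12')
P=pts('wrist',d,o['eef_pos'],o['tool_rot']);h=np.array([.4896,.0785]);a=1.6858;R=np.array([[np.cos(a),-np.sin(a)],[np.sin(a),np.cos(a)]])
for v in range(20,290,12): print(v,(R.T@(np.median(P[v,278:290],0)[:2]-h)*1000).round(1),np.median(P[v,278:290,2]).round(4))
m=(p[:,:,0]>120)&(p[:,:,1]<60)&(P[:,:,2]>.08)
q=P[m].mean(0);print('knob top',R.T@(q[:2]-h)*1000,P[m][:,2].max(),m.sum())
```

```text
[0.49254182 0.03233973 0.1868625 ] [-0.37324467  0.13486423 -0.46190347]
20 [104.9   3.7] 0.0096
32 [94.4  2.8] 0.0138
44 [84.9  3.7] 0.0135
56 [75.2  3.7] 0.0135
68 [65.2  3.8] 0.0136
80 [55.   3.8] 0.0136
92 [42.6  3.7] 0.0459
104 [33.2  3.7] 0.0456
116 [23.5  3.8] 0.0135
128 [13.8  3.8] 0.0457
140 [3.8 3.8] 0.0454
152 [-7.3  3.8] 0.0375
164 [-17.9   3.8] 0.0379
176 [-29.    3.9] 0.0372
188 [-39.9   3.9] 0.037
200 [-51.3   3.9] 0.0375
212 [-63.1   3.9] 0.0372
224 [-75.   4.] 0.0375
236 [-87.    4.9] 0.0369
248 [-115.3    4.1] -0.0008
260 [-129.6    4.1] -0.0004
272 [-144.4    4.1] -0.0006
284 [-159.2    4.1] -0.0007
knob top [ 74.75159396 -69.07185683] 0.3288870578775408 955
```

View pics/c15.png

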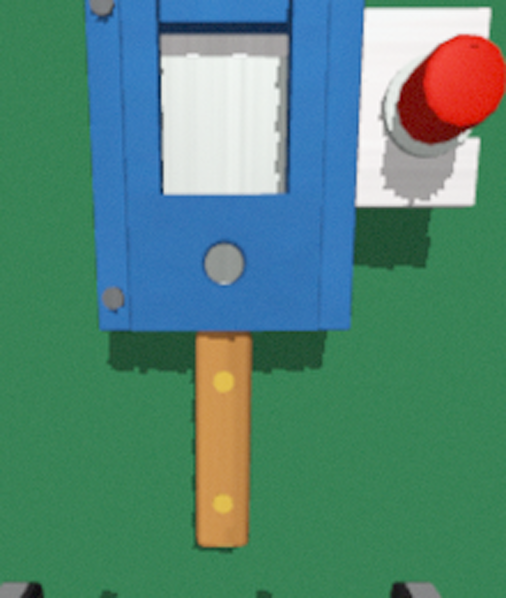

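View pics/c16.png

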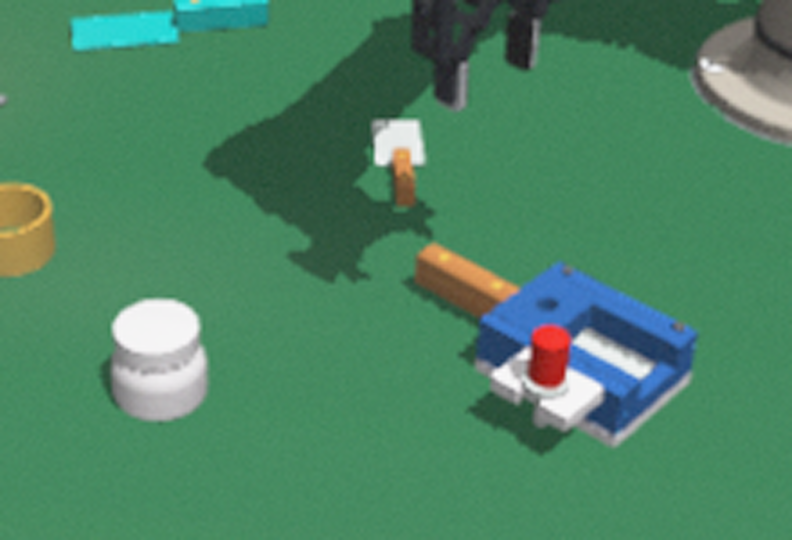

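View pics/t12.png

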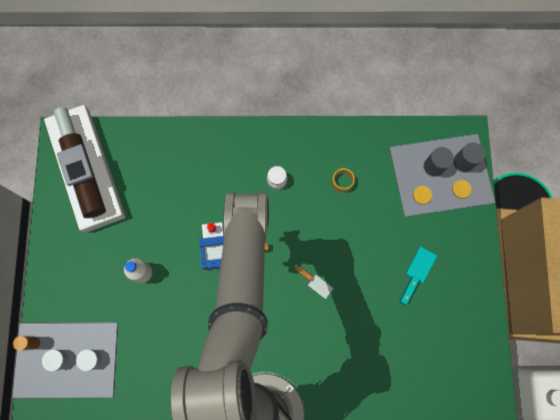

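Run:
```python
from station import bot
print(bot.hand_in())
```

```text
the job is handed in; nothing more can be done
None
```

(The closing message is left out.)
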